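# Hold the mirrored lid so the camera sees the marker

## Robot

A 7-joint arm with a two-finger parallel gripper is mounted at the origin on a cart in front of the work surface, level with it; the furniture and walls round the work are solid. World frame = base frame: x ahead of the robot, y to its left, z up, the work surface at z = 0. Lengths are in m, angles in rad, forces in N, time in s.
With the tool pointing down it reaches from about 0.4 to 0.85 m from the base axis. Payload 10.4 kg.
Tool frame: the origin (TCP) lies midway between the tips of the shut fingers; the grasp point (between the pads) lies 19 mm behind it (manip.pinch_z is the distance from the TCP to the grasp point, in m); y points along the fingers, x is the direction in which the jaws open and shut, and the axes are right-handed (so a half turn about y gives the same grasp; the last joint's range is limited). The gripper opens to 85 mm and grips with 20 to 120 N. Pads are 22 mm wide; open, the fingers measure 114 mm over their backs; the gripper's body (76 mm by 85 mm) begins 54 mm behind the grasp point. The pads swing forward as they close: fully open they stand 13 mm farther back than shut.
Start: joints at [-1.251, 0.332, -0.065, 1.46, 0.022, 1.35, -0.088], TCP at [0.21, 0.589, 0.231] pointing down, gripper open.
Joint ranges: [-2.6, 2.6], [-0.5, 2.12], [-1.47, 1.34], [0.16, 2.42], [-1.27, 4.41], [0.06, 2.06], [-2.6, 2.6]. Speed limits (rad/s): [2.22, 2.22, 2.79, 2.79, 3.14, 3.14, 3.14].

## Interface

Orientations are given as a unit quaternion [x, y, z, w].
In Python, from workcell import manip gives the robot as it stands.
- The arm moves only by the shell command python3 -m pendant 'ROWS' [OPENING] [FORCE]. ROWS is a JSON object of lists of equal length, an entry for each row: "offset": the shift along the tool's x, y, z scaled (see below), a list of three; "turn": the turn, a rotation vector about the tool's x, y, z scaled (see below), a list of three. A call has 1 to 12 rows; each row is the pose to reach, as a shift and turn from the pose measured when the call began, along the tool's axes at that moment; what a row does not reach only later rows make up. The controller multiplies each number of a shift by 200 mm and each number of a turn by 45 degrees. A row lasts 1/8 s, in which the tool goes at most 62.5 mm and 10.7 degrees, less where a joint would pass 70% of its speed; a pose out of reach is approached as far as the arm can. A call with a number of a shift or a turn outside -1 to 1 is refused whole. A call with a gripper value outside its range is refused whole. OPENING is the opening in per cent of the stroke, from 0 (shut) to 100 (fully open), set as the call begins (- or left out, the last holds). The fingers move at their own pace and stop on an object; FORCE is the grip in N (left out, the last holds). Time passes only in rows, so rows that repeat a pose let the fingers close. It gives the time, the measured TCP pose, the force and the opening at its end, in the units of the state.
- manip.get_obs(): the state, without advancing time (a new reading comes with each control period).
- manip.camera(name): name is "scene" or "side" or "wrist"; returns (picture, depth): 400x640x3 uint8, red, green, blue; 400x640 float32, m along the optical axis (not along the pixel's ray), 0 where there is no reading.
- manip.camera_model(name): a dict with "intrinsics" (3x3 intrinsics, pixels), "k1" (the pictures are not rectified: a ray, as slopes to the right and down, at radius r is drawn at 1 + k1 r^2 times it, then the intrinsics apply), "R" (3x3) and "t" (3): a world point X has camera coordinates R X + t; the wrist camera has in their place "tool_from_camera" (4x4, takes a point from camera to tool coordinates, whose origin is the TCP and whose axes are the tool frame's). Camera axes: x right, y down, z forward; pixel columns grow to the right and rows downward; lengths in m; the calibration is good to about 2 mm. A picture is of the moment at which its call begins: read the wrist's pose just before it. camera_model takes no time and is no camera call.
- manip.hand_in(): hands the job in, once; it reports no verdict.
The state is a dict: "clock": time; "joint_pos": joint angles; "joint_velocities": joint speeds; "tau": joint torques, N m; "position": TCP position; "ee_rot": TCP orientation; "ft_force": force on the tool from outside, world axes, zero at the start; "torque": the same for the moment, N m; "grip_width": opening from 0.0 (shut) to 1.0 (fully open).
Only numpy, scipy, OpenCV 4.12 (cv2) and the standard library are available. Lean on these libraries where they do the work, as an engineer would, in place of code of your own. Each camera call takes 0.05 s, during which the arm holds its last target. There are 200 camera calls.

## Task

Swing the steel hasp fully off the lid of the sprouting box, then lift the lid by its knob until the small camera, looking straight ahead into the mirror under the lid, sees the round white marker on the box floor in the middle of its picture. Keep hold of the lid and finish while holding it steady at that angle: it falls shut when let go. Leave the pepper mill, the salt shaker and the lemon where they are.

Things in the scene. Friction and masses are not known exactly. Their poses are not given: they have to be found in the camera images.
- viewing_box: Fixed wooden sprouting box, 174 x 130 mm, 75 mm high without lid, clear side walls; in front of it on a rail a small black camera on a post. Origin: centre of the box's underside on the worktop; z up; x level from camera to lid hinge (roughly world +y), y roughly towards the robot. Inner floor at z 10 mm. Camera post 12 mm thick and head 36 mm wide at x -228, head top z 173 mm. Place and yaw vary.
- camera_lens (a point): Front of the camera's lens, at box x -210, y 0, z 155 mm. The camera's central line of sight runs from here level along the box's +x, 80 mm above the hinge axis, to the mirror.
- lid (a joint): Angle of the lid (rad): 0 shut, 1.6 (stop) just past upright; its camera-side edge rises. Lid 172 mm long from the hinge, top face 12 mm above the mirror plane, about 0.25 kg; it falls shut when let go. The hasp bars it while lying over it. Over all starts the right angle lies between about 0.7 and 1.1.
- lid_knob (a point): Centre of the lid's knob: a steel roller 24 mm in diameter, 18 mm long along the box's y (parallel to the hinge axis), on a thin stem; 120 mm from the hinge axis along the lid, 46 mm from the mirror plane on the outer side, 34 mm above the lid's top face. Pinch it across its two flat ends (18 mm); it can turn between the fingers as the lid rises.
- hasp (a joint): Angle of the hasp (rad): 0 hook lying across the lid's edge, 1.6 (stop) fully off, lying along the box's front wall. It turns flat, counter-clockwise seen from above, and stays where it is left. Steel strap 4 mm thick, hook end 32 mm and tail with upright peg 37 mm from the pivot. Starts between 0 and 0.2; the hook clears the lid at about 1.2.
- hasp_peg (a point): Grip point on the hasp's upright steel peg (12 mm in diameter, 45 mm tall), 37 mm from the pivot axis, 11 mm below the peg's top, 36.5 mm above the pivot point. At hasp 0 the peg lies on the camera side of the pivot (box -x), at 1.6 on the pivot's side away from the robot (box -y).
- marker_top (a point): Centre of the top face of the marker, a low white ceramic disc Ø26 mm, 10 mm high, fixed on the box floor; box x between about -45 and +10 mm, y within 20 mm of the middle.
- sight_line (a point): Unseen reference: the image of the camera lens in the lid's mirror. Its x axis is the reflected central line of sight; its z axis is across it in the box's upright x-z plane: the marker top's z in this frame (m) is how far it is above or below the middle of the picture, 0 when centred. It turns about the hinge axis twice as far as the lid.
- pepper_mill: Wooden pepper mill, Ø58 mm, 170 mm tall, standing; origin under its centre. A bystander.
- salt_shaker: Glass salt shaker with grey top, Ø44 mm, 90 mm tall, standing; origin under its centre. A bystander.
- lemon: Yellow lemon, 72 x 55 x 56 mm, lying; origin under its centre. A bystander.
- lid_hinge (a point): Middle of the lid's hinge axis, at box x 85, y 0, z 75 mm; the axis runs along the box's y. The lid's underside carries a flat mirror whose reflecting face lies in the plane that holds this axis (level when shut), from 16 to 160 mm from the axis. At lid angle a the reflected central line of sight runs down along (cos 2a, -sin 2a) in the box's x, z.
- hasp_pivot (a point): The hasp's upright pivot at the height of the strap, box x -98, y 0, z 91.5 mm.

How it is judged:
On the way:
1. the hasp is swung off the lid while the lid is still shut (value of joint hasp above 1.25 rad and value of joint lid below 0.1 rad), for 0.2 s.
At the end, for the whole second after the job is handed in: the hasp is off the lid (past 1.25 rad); the camera's central line of sight, reflected in the mirror, passes within 7.5 mm of the marker's centre, up or down in the picture; the lid is still (under 0.05 rad/s) and held by the fingers (over 0.5 N) (value of joint hasp above 1.25 rad and z of marker_top in the frame of sight_line between -0.0075 and 0.0075 m and x of marker_top in the frame of sight_line above 0.1 m and value of joint lid above 0.5 rad and velocity of joint lid between -0.05 and 0.05 rad/s and contact force between the fingers and lid above 0.5 N); the arm keeps its last pose, push and grip.
It fails at once if a bystander is moved more than 25 mm (distance of any of pepper_mill, salt_shaker, lemon from where it was at the start of the episode above 0.025 m).
It also fails if it takes over 48 s, if anything falls off the work surface, if the arm or the gripper's body presses on something with over 40 N, if the wrist force passes 120 N, or if a joint passes its speed limit or range.

## Working session

There is one attempt and no reset: what is moved stays moved. The work goes in short steps, Python scripts to look and compute and a shell command to move; the robot and the scene stay as the last step left them, time stands still between calls to the robot, and variables do not carry over. Pictures are saved under pics/ and viewed, about 8 in all and at most 12, crops included, and the job is handed in when it is done.

```bash
mkdir -p pics; ls; python3 - <<'E'
from workcell import manip
import cv2,numpy as np
o=manip.get_obs();print(o['clock'],o['position'],o['ee_rot'],manip.pinch_z)
for n in ['scene','side']:
    p,d=manip.camera(n);cv2.imwrite(f'pics/{n}0.png',p[:,:,::-1]);np.savez(f'{n}0.npz',p=p,d=d)
    print(n,manip.camera_model(n))
E
```

```text
pics
0.0 [0.20993623 0.58826996 0.23050127] [ 0.57826524  0.40700075 -0.4078141  -0.57762216] 0.0187
scene {'intrinsics': array([[418.61210712,   0.        , 329.74911905],
       [  0.        , 418.61210712, 194.17605148],
       [  0.        ,   0.        ,   1.        ]]), 'k1': 0.03440751681693401, 'R': array([[ 0.54239166, -0.83995893, -0.01674201],
       [-0.55284344, -0.34184382, -0.75993877],
       [ 0.6325942 ,  0.42144016, -0.64977902]]), 't': array([-0.31312431,  0.37035301,  0.81977563])}
side {'intrinsics': array([[400.90105306,   0.        , 319.51496857],
       [  0.        , 400.90105306, 197.86810456],
       [  0.        ,   0.        ,   1.        ]]), 'k1': -0.0909180183468883, 'R': array([[-0.98354859, -0.17967881,  0.01864642],
       [-0.11825212,  0.5623745 , -0.81838338],
       [ 0.13655988, -0.8071248 , -0.57437005]]), 't': array([0.52012979, 0.17242443, 0.93909978])}
```

View pics/scene0.png

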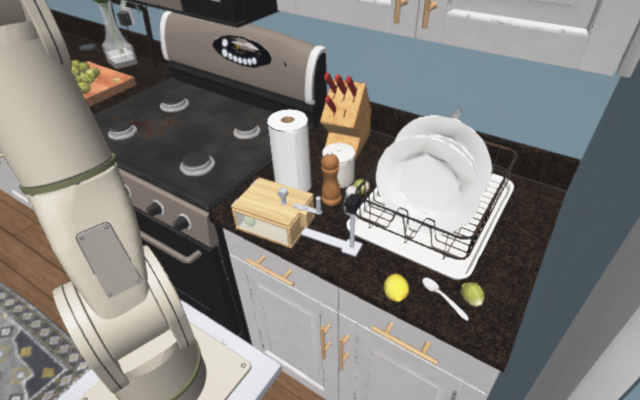

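View pics/side0.png

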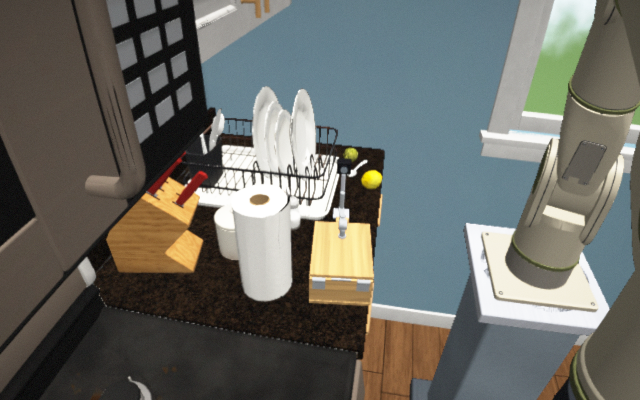

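```bash
cat > h.py <<'E'
import numpy as np,cv2
from workcell import manip
from scipy.spatial.transform import Rotation as Ro
def cloud(d,m,T=None):
    K=m['intrinsics'];v,u=np.mgrid[:400,:640].astype(np.float32)
    pts=np.stack([u.ravel(),v.ravel()],1)[:,None]
    n=cv2.undistortPoints(pts,K,np.array([m['k1'],0,0,0,0.]))[:,0]
    c=np.c_[n*d.reshape(-1,1),d.ravel()]
    if T is not None: X=c@T[:3,:3].T+T[:3,3]
    else: X=(c-m['t'])@m['R']
    X[d.ravel()==0]=np.nan
    return X.reshape(400,640,3)
def wristT(o,m):
    T=np.eye(4);T[:3,:3]=Ro.from_quat(o['ee_rot']).as_matrix();T[:3,3]=o['position'];return T@m['tool_from_camera']
def proj(X,m,T=None):
    X=np.atleast_2d(X)
    R,t=(m['R'],m['t']) if T is None else (T[:3,:3].T,-T[:3,:3].T@T[:3,3])
    return cv2.projectPoints(X.astype(float),cv2.Rodrigues(R)[0],t,m['intrinsics'],np.array([m['k1'],0,0,0,0.]))[0][:,0]
E
python3 - <<'E'
from h import *
for n in ['scene','side']:
    f=np.load(n+'0.npz');X=cloud(f['d'],manip.camera_model(n))
    if n=='scene': pix=[(260,195),(290,205),(283,191),(283,196),(318,205),(353,203),(351,247),(331,165),(331,195),(397,287),(355,187),(290,120)]
    else: pix=[(340,250),(340,270),(341,215),(344,180),(345,165),(342,225),(372,180)]
    for u,v in pix: print(n,u,v,X[v,u].round(3))
    z=X[...,2];m=(abs(z-.087)<.006)&(abs(X[...,0]-.58)<.25)&(abs(X[...,1]-.2)<.4)
    nn,l,st,c=cv2.connectedComponentsWithStats(m.astype(np.uint8))
    for i in range(1,nn):
        if st[i,4]>300:
            P=X[l==i];print(n,st[i],c[i],np.median(P,0).round(4),cv2.minAreaRect(P[:,:2].astype(np.float32)))
f=np.load('scene0.npz')['p'][130:310,220:420];g=np.load('side0.npz')['p'][140:320,280:400]
a=cv2.resize(f,None,fx=2.2,fy=2.2,interpolation=2);b=cv2.resize(g,None,fx=2.2,fy=2.2,interpolation=2)
cv2.imwrite('pics/crop.png',np.hstack([a,b])[:,:,::-1])
E
```

```text
scene 260 195 [0.458 0.142 0.087]
scene 290 205 [0.469 0.05  0.087]
scene 283 191 [0.464 0.065 0.131]
scene 283 196 [0.459 0.062 0.12 ]
scene 318 205 [ 0.477 -0.033  0.12 ]
scene 353 203 [ 0.479 -0.13   0.171]
scene 351 247 [ 0.487 -0.123  0.011]
scene 331 165 [0.604 0.01  0.145]
scene 331 195 [0.604 0.012 0.04 ]
scene 397 287 [ 0.405 -0.288  0.054]
scene 355 187 [ 0.624 -0.053  0.083]
scene 290 120 [0.636 0.163 0.219]
scene [ 232  178   81   49 2122] [272.2596607  201.91093308] [0.4522 0.0979 0.0872] ((0.4620720148086548, 0.0936904177069664), (0.13171157240867615, 0.1994880586862564), 7.8594818115234375)
side 340 250 [0.464 0.117 0.087]
side 340 270 [0.456 0.176 0.088]
side 341 215 [0.478 0.007 0.097]
side 344 180 [ 0.488 -0.119  0.115]
side 345 165 [ 0.487 -0.108  0.166]
side 342 225 [0.467 0.078 0.125]
side 372 180 [ 0.419 -0.256  0.039]
side [ 309  216   65   63 3248] [341.47660099 250.36453202] [0.4604 0.1191 0.087 ] ((0.46396705508232117, 0.09468430280685425), (0.13045796751976013, 0.19422726333141327), 7.284278869628906)
```

View pics/crop.png

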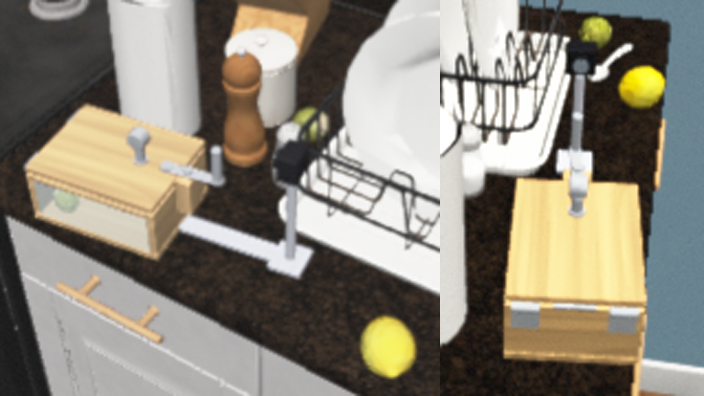

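```bash
cat >> h.py <<'E'
import json,os
def box():
    b=json.load(open('box.json'));y=b['yaw'];R=Ro.from_euler('z',y).as_matrix();return R,np.array([*b['o'],0.])
def plan(target_box,tilt=0.):
    """offset (units) and turn (units) from current pose to grasp point at box coords (m), jaws along box y, tool down"""
    o=manip.get_obs();R,c=box();Rt=Ro.from_quat(o['ee_rot']).as_matrix();best=None
    for s in (1,-1):
        x=s*R[:,1];z=np.array([0,0,-1.]);G=np.c_[x,np.cross(z,x),z]
        r=Ro.from_matrix(Rt.T@G).as_rotvec()
        if best is None or np.linalg.norm(r)<np.linalg.norm(best[0]):best=(r,G)
    r,G=best
    tcp=R@np.array(target_box)+c+manip.pinch_z*G[:,2]
    print('t',o['clock'],'tcp',o['position'].round(4),'goal',tcp.round(4),'offset',(Rt.T@(tcp-o['position'])/.2).round(3),'turn',(r/(np.pi/4)).round(3))
def grasp_box():
    o=manip.get_obs();R,c=box();Rt=Ro.from_quat(o['ee_rot']).as_matrix()
    return R.T@(o['position']-manip.pinch_z*Rt[:,2]-c)
E
python3 - <<'E'
from h import *
from scipy.optimize import minimize
print(manip.camera_model('wrist'));o=manip.get_obs();print(Ro.from_quat(o['ee_rot']).as_matrix().round(2))
# fit lid rectangle per camera on z~87 points
res=[]
for n in ['scene','side']:
    f=np.load(n+'0.npz');X=cloud(f['d'],manip.camera_model(n));z=X[...,2]
    m=(abs(z-.087)<.004)&(abs(X[...,0]-.462)<.09)&(X[...,1]>0.0)&(X[...,1]<.21)
    P=X[m][:,:2]
    best=None
    for y in np.radians(np.arange(92,104,.25)):
        ex=np.array([np.cos(y),np.sin(y)]);ey=np.array([-ex[1],ex[0]])
        a,b=P@ex,P@ey; w=np.ptp(b)
        q=np.percentile(b,[.5,99.5]);
        if best is None or q[1]-q[0]<best[0]:best=(q[1]-q[0],y,a,b,ex,ey,q)
    w,y,a,b,ex,ey,q=best
    # far end of lid at sides away from hasp
    side=abs(b-q.mean())>.03
    qa=np.percentile(a[side],[.5,99.5])
    print(n,np.degrees(y),w,qa[1]-qa[0],'centre',ex*(qa.mean())+ey*q.mean())
    # knob, peg, camera tops
    for nm,lo,hi,zz in [('knob',.02,.11,(.112,.135)),('peg',-.08,.02,(.108,.142)),('head',-.17,-.09,(.14,.176)),('mill',-.05,.06,(.02,.16))]:
        k=(X[...,1]>lo)&(X[...,1]<hi)&(z>zz[0])&(z<zz[1])&((X[...,0]>.55)&(X[...,0]<.68) if nm=='mill' else (abs(X[...,0]-.47)<.05))
        if k.any(): print(nm,k.sum(),np.nanmin(X[k],0).round(3),np.nanmax(X[k],0).round(3),X[k].mean(0).round(3))
E
```

```text
{'intrinsics': array([[320.12576406,   0.        , 321.73075436],
       [  0.        , 320.12576406, 200.58229233],
       [  0.        ,   0.        ,   1.        ]]), 'k1': -0.032728678946637633, 'tool_from_camera': array([[ 9.99999228e-01,  1.21986611e-03, -2.37091684e-04,
        -4.00399317e-04],
       [ 5.93743493e-04, -3.01407892e-01,  9.53495113e-01,
        -1.42104797e-01],
       [ 1.09167507e-03, -9.53494517e-01, -3.01408383e-01,
         7.77229995e-02],
       [ 0.00000000e+00,  0.00000000e+00,  0.00000000e+00,
         1.00000000e+00]])}
[[ 0.34 -0.   -0.94]
 [ 0.94 -0.    0.34]
 [-0.   -1.   -0.  ]]
scene 96.5 0.12943126815233413 0.17091805307159086 centre [0.46049525 0.10208675]
knob 85 [0.455 0.056 0.113] [0.477 0.078 0.135] [0.462 0.066 0.126]
peg 57 [ 0.474 -0.037  0.108] [ 0.487 -0.023  0.141] [ 0.479 -0.031  0.125]
head 259 [ 0.47  -0.137  0.14 ] [ 0.508 -0.103  0.175] [ 0.483 -0.125  0.163]
mill 793 [ 0.59 -0.05  0.02] [0.68 0.05 0.16] [0.612 0.015 0.093]
side 97.75 0.1285644976349607 0.17048764173696762 centre [0.46300632 0.10468529]
knob 87 [0.458 0.064 0.114] [0.476 0.083 0.134] [0.467 0.076 0.127]
peg 62 [ 0.477 -0.035  0.108] [ 0.488 -0.021  0.141] [ 0.482 -0.026  0.126]
head 224 [ 0.473 -0.135  0.14 ] [ 0.51  -0.102  0.175] [ 0.491 -0.112  0.163]
mill 214 [ 0.589 -0.05   0.021] [0.613 0.02  0.157] [ 0.601 -0.037  0.056]
```

```bash
python3 - <<'E'
s=open('h.py').read()
s=s.replace("x=s*R[:,1];z=np.array([0,0,-1.]);G=np.c_[x,np.cross(z,x),z]","x=s*R[:,1];y=np.array([0,0,-1.]);G=np.c_[x,y,np.cross(x,y)]").replace("manip.pinch_z*G[:,2]","manip.pinch_z*G[:,1]").replace("manip.pinch_z*Rt[:,2]","manip.pinch_z*Rt[:,1]")
open('h.py','w').write(s)
import json,math;json.dump({'yaw':math.radians(97.2),'o':[.4618,.1044]},open('box.json','w'))
from h import *
plan([-.134,-.003,.128+.075])
E
```

```text
t 0.1 tcp [0.21   0.5883 0.2306] goal [ 0.4816 -0.0282  0.1843] offset [-2.446  0.235 -2.315] turn [ 1.000e-03  1.403e+00 -1.000e-03]
```

```bash
R='' ; python3 -m pendant '{"offset":[[-0.25,0,-0.24],[-0.5,0,-0.48],[-0.75,0,-0.72],[-1,0,-0.95],[-1,0,-0.95],[-1,0,-0.95]],"turn":[[0,0,0],[0,0,0],[0,0,0],[0,0,0],[0,0,0],[0,0,0]]}' 45
python3 -m pendant '{"offset":[[-0.25,0,-0.24],[-0.5,0,-0.48],[-0.75,0,-0.72],[-1,0,-0.95],[-1,0,-0.95],[-1,0,-0.95]],"turn":[[0,0.2,0],[0,0.4,0],[0,0.6,0],[0,0.8,0],[0,0.9,0],[0,0.9,0]]}' 45
python3 -c "
from h import *
plan([-.134,-.003,.128+.075])"
```

```text
clock: 0.85
position: [0.3226, 0.3343, 0.2309]
ee_rot: [0.579, 0.406, -0.407, -0.578]
ft_force: [-0.9, -0.2, -0.3]
grip_width: 0.451
clock: 1.6
position: [0.434, 0.0811, 0.2311]
ee_rot: [0.684, 0.18, -0.18, -0.683]
ft_force: [-0.5, 0.7, -0.6]
grip_width: 0.453
t 1.6 tcp [0.434  0.0811 0.2311] goal [ 0.4816 -0.0282  0.1843] offset [-0.062  0.235 -0.593] turn [ 0.001  0.496 -0.001]
```

```bash
python3 -m pendant '{"offset":[[-0.03,0,-0.2],[-0.06,0,-0.4],[-0.062,0.1,-0.59],[-0.062,0.235,-0.593],[-0.062,0.235,-0.593],[-0.062,0.235,-0.593]],"turn":[[0,0.2,0],[0,0.4,0],[0,0.496,0],[0,0.496,0],[0,0.496,0],[0,0.496,0]]}' 45
python3 - <<'E'
from h import *
o=manip.get_obs();m=manip.camera_model('wrist')
p,d=manip.camera('wrist');T=wristT(o,m);X=cloud(d,m,T);R,c=box();B=(X-c)@R
k=(abs(B[...,2]-.131)<.007)&(abs(B[...,0]+.134)<.03)&(abs(B[...,1])<.03)
print('peg',k.sum(),B[k].min(0).round(4),B[k].max(0).round(4)) if k.any() else 0
k=(B[...,2]>.115)&(B[...,2]<.136)&(abs(B[...,0]+.035)<.03)&(abs(B[...,1])<.03)
print('knob',k.sum(),B[k].min(0).round(4),B[k].max(0).round(4)) if k.any() else 0
cv2.imwrite('pics/w1.png',p[:,:,::-1]);plan([-.134,-.003,.128])
print(proj((R@np.array([[-.134,-.003,.139],[-.035,0,.133]]).T).T+c,m,T))
E
```

```text
clock: 2.35
position: [0.482, -0.0266, 0.185]
ee_rot: [0.706, 0.045, -0.045, -0.705]
ft_force: [-0.7, 0.0, 0.2]
grip_width: 0.451
peg 275 [-0.141  -0.0072  0.124 ] [-0.1295  0.0043  0.138 ]
knob 1352 [-0.0482 -0.0079  0.1198] [-0.024   0.0102  0.1353]
t 2.4 tcp [ 0.4822 -0.0269  0.1853] goal [ 0.4816 -0.0282  0.1093] offset [-0.004  0.38  -0.006] turn [0.001 0.003 0.001]
[[321.72361206 229.05521323]
 [317.1071796   61.62861726]]
```

View pics/w1.png

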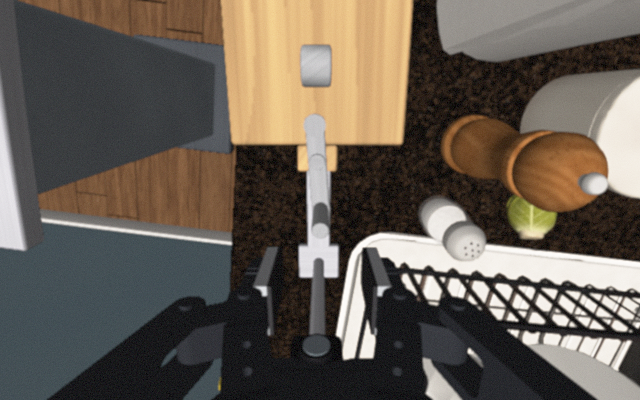

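```bash
python3 -m pendant '{"offset":[[0,0.2,-0.005],[0,0.38,-0.005],[0,0.38,-0.005],[0,0.38,-0.005]],"turn":[[0,0,0],[0,0,0],[0,0,0],[0,0,0]]}' 45 && python3 -m pendant '{"offset":[[0,0,0],[0,0,0],[0,0,0],[0,0,0],[0,0,0]],"turn":[[0,0,0],[0,0,0],[0,0,0],[0,0,0],[0,0,0]]}' 0 40
python3 -c "
from h import *
print(grasp_box())"
```

```text
clock: 2.9
position: [0.4834, -0.0275, 0.111]
ee_rot: [0.706, 0.046, -0.044, -0.705]
ft_force: [0.8, 0.0, -0.4]
grip_width: 0.449
clock: 3.52
position: [0.4845, -0.0275, 0.1126]
ee_rot: [0.706, 0.047, -0.044, -0.706]
ft_force: [-0.6, -0.3, 8.7]
grip_width: 0.122
[-0.13367575 -0.0058838   0.13130429]
```

```bash
python3 -m pendant '{"offset":[[0.03,0,0.005],[0.06,0,0.016],[0.085,0,0.03],[0.105,0,0.046],[0.123,0,0.064],[0.138,0,0.083],[0.15,0,0.104],[0.158,0,0.127],[0.163,0,0.15],[0.165,0,0.17],[0.165,0,0.18],[0.165,0,0.18]],"turn":[[0,0,0],[0,0,0],[0,0,0],[0,0,0],[0,0,0],[0,0,0],[0,0,0],[0,0,0],[0,0,0],[0,0,0],[0,0,0],[0,0,0]]}'
python3 -c "
from h import *
g=grasp_box();print(g, np.arctan2(-g[1],-(g[0]+.098)))"
```

```text
clock: 5.03
position: [0.5111, 0.012, 0.1127]
ee_rot: [0.706, 0.046, -0.045, -0.705]
ft_force: [-8.3, -2.0, 3.9]
grip_width: 0.12
[-0.09783808 -0.03724453  0.13135634] 1.5751438306847707
```

```bash
python3 -m pendant '{"offset":[[0,0,0],[0,0,0],[0,0,0],[0,-0.2,0],[0,-0.35,0],[-0.1,-0.35,0.15],[-0.19,-0.35,0.31],[-0.19,-0.35,0.31],[-0.19,-0.35,0.31]],"turn":[[0,0,0],[0,0,0],[0,0,0],[0,0,0],[0,0,0],[0,0,0],[0,0,0],[0,0,0],[0,0,0]]}' 45
python3 - <<'E'
from h import *
R,c=box()
p,d=manip.camera('scene');m=manip.camera_model('scene');B=(cloud(d,m)-c)@R
np.savez('scene1.npz',p=p,d=d)
k=(abs(B[...,2]-.125)<.014)&(abs(B[...,0]+.11)<.04)&(abs(B[...,1]+.01)<.05)
if k.any():print('peg',k.sum(),B[k].min(0).round(4),B[k].max(0).round(4))
cv2.imwrite('pics/s1.png',cv2.resize(p[150:270,200:360],None,fx=4,fy=4,interpolation=2)[:,:,::-1])
print(grasp_box());plan([-.036,.001,.122])
E
```

```text
clock: 6.15
position: [0.4657, 0.0684, 0.1828]
ee_rot: [0.706, 0.046, -0.044, -0.705]
ft_force: [0.7, 0.0, -0.1]
grip_width: 0.45
peg 47 [-0.1044 -0.0417  0.1111] [-0.0943 -0.0295  0.1389]
[-0.03659719  0.00064909  0.20137949]
t 6.2 tcp [0.4658 0.068  0.1827] goal [0.4653 0.0686 0.1033] offset [-0.003  0.397  0.003] turn [0.001 0.002 0.003]
```

View pics/s1.png

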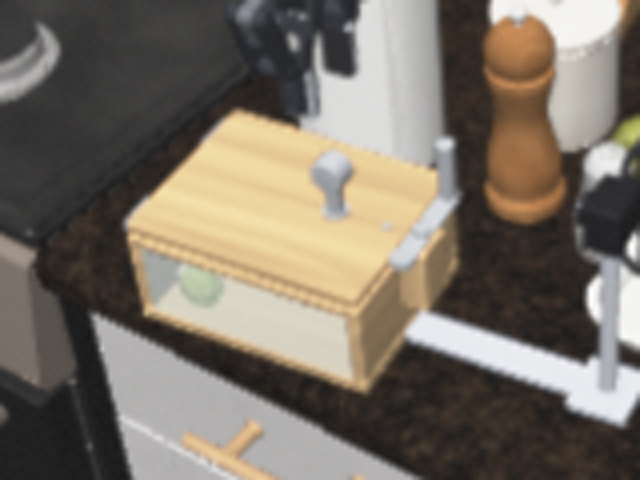

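```bash
python3 -m pendant '{"offset":[[0,0.2,0],[0,0.385,0],[0,0.395,0.003],[0,0.395,0.003]],"turn":[[0,0,0],[0,0,0],[0,0,0],[0,0,0]]}' 45 && python3 -m pendant '{"offset":[[0,0,0],[0,0,0],[0,0,0],[0,0,0],[0,0,0]],"turn":[[0,0,0],[0,0,0],[0,0,0],[0,0,0],[0,0,0]]}' 0 60
python3 -c "
from h import *
g=grasp_box();print(g)
r=np.array([-.120,.046])
for a in np.arange(0,1.2,.1):
  k=np.array([-.12*np.cos(a)+.046*np.sin(a),.12*np.sin(a)+.046*np.cos(a)])-r
  print(round(a,1),(k/.2).round(3))
"
```

```text
clock: 6.7
position: [0.4667, 0.0682, 0.1047]
ee_rot: [0.706, 0.046, -0.044, -0.705]
ft_force: [0.8, -0.5, 0.6]
grip_width: 0.452
clock: 7.32
position: [0.4664, 0.0681, 0.1063]
ee_rot: [-0.706, -0.046, 0.044, 0.706]
ft_force: [-9.2, -1.8, 12.6]
grip_width: 0.197
[-3.66188825e-02  5.39343835e-05  1.24971754e-01]
0.0 [0. 0.]
0.1 [0.026 0.059]
0.2 [0.058 0.115]
0.3 [0.095 0.167]
0.4 [0.137 0.215]
0.5 [0.184 0.259]
0.6 [0.235 0.299]
0.7 [0.289 0.332]
0.8 [0.347 0.361]
0.9 [0.407 0.383]
1.0 [0.469 0.399]
1.1 [0.533 0.409]
```

```bash
python3 -m pendant '{"offset":[[0,-0.03,0.012],[0,-0.059,0.026],[0,-0.088,0.041],[0,-0.115,0.058],[0,-0.167,0.095],[0,-0.215,0.137],[0,-0.259,0.184],[0,-0.299,0.235],[0,-0.332,0.289],[0,-0.361,0.347],[0,-0.361,0.347],[0,-0.361,0.347]],"turn":[[0,0,0],[0,0,0],[0,0,0],[0,0,0],[0,0,0],[0,0,0],[0,0,0],[0,0,0],[0,0,0],[0,0,0],[0,0,0],[0,0,0]]}'
python3 - <<'E'
from h import *
g=grasp_box();v=g[[0,2]]-[.085,.075];print(g,'a',np.arctan2(v[1],-v[0])-np.arctan2(46,120),np.hypot(*v),np.hypot(.12,.046))
p,d=manip.camera('scene');np.savez('scene2.npz',p=p,d=d)
q,e=manip.camera('side')
cv2.imwrite('pics/s2.png',np.hstack([cv2.resize(p[150:270,220:330],None,fx=4,fy=4,interpolation=2),cv2.resize(q[180:300,290:370],None,fx=4,fy=4,interpolation=2)])[:,:,::-1])
E
```

```text
clock: 8.82
position: [0.4574, 0.1371, 0.1787]
ee_rot: [-0.705, -0.045, 0.044, 0.706]
ft_force: [-3.3, 0.2, -3.2]
grip_width: 0.196
[0.0329887  0.00029435 0.19743589] a 0.8030348642520386 0.13302526746582055 0.12851459061133874
```

View pics/s2.png

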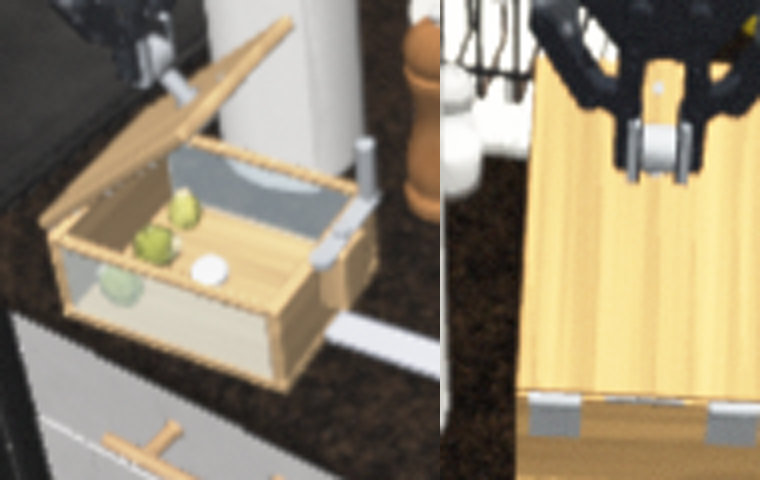

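```bash
cat >> h.py <<'E'
def miss(a,mx):
    p=np.array([mx-.085,-.055])-np.array([-.08/np.tan(a),.08])
    d=np.array([np.cos(2*a),-np.sin(2*a)]);return d[0]*p[1]-d[1]*p[0]
def lidangle(name,pd=None):
    p,d=pd or manip.camera(name);B=(cloud(d,manip.camera_model(name))-box()[1])@box()[0]
    r=np.hypot(B[...,0]-.085,B[...,2]-.075);phi=np.arctan2(B[...,2]-.075,.085-B[...,0])
    k=(abs(B[...,1])<.055)&(r>.04)&(r<.165)&(phi>.5)&(phi<1.4)
    a=phi[k]-np.arcsin(.012/r[k])
    h,e=np.histogram(a,40);c=e[h.argmax()]+.5*(e[1]-e[0]);s=abs(a-c)<.06
    A=B[k][s];out=[np.median(a[s])]
    # plane fit in x-z
    w=np.polyfit(A[:,0],A[:,2],1);return k.sum(),s.sum(),out,np.arctan(w[0])
E
python3 - <<'E'
from h import *
from scipy.optimize import brentq
f=np.load('scene2.npz');p,d=f['p'],f['d'];m=manip.camera_model('scene');R,c=box();B=(cloud(d,m)-c)@R
w=(p.min(2)>190);w[:205]=0;w[230:]=0;w[:,:262]=0;w[:,284:]=0
n,l,st,ce=cv2.connectedComponentsWithStats(w.astype(np.uint8));print(st[1:],ce[1:])
i=1+st[1:,4].argmax();k=l==i;print(B[k].min(0),B[k].max(0),np.median(B[k],0))
t=k&(abs(B[...,2]-.02)<.004);print(t.sum(),B[t].mean(0),(B[t].min(0)+B[t].max(0))/2, np.ptp(B[t],axis=0))
print('proj',proj((R@np.array([[-.02,0,.02],[-.03,0,.02],[-.087,.065,.075],[-.087,-.065,.075],[.087,.065,.075]]).T).T+c,m))
for mx in (-.04,-.03,-.02,-.01,0,.01):
    a=brentq(miss,.55,1.3,args=(mx,));print(mx,a,(miss(a+.01,mx))*1000)
print(lidangle('scene',(p,d)),lidangle('side'))
E
```

```text
[[264 210   1   1   1]
 [268 213   9   8  56]
 [262 222  22   8  92]] [[264.         210.        ]
 [272.         216.92857143]
 [269.25       226.84782609]]
[-0.06924568  0.06190784  0.03794859] [-0.00377302  0.06673216  0.06563064] [-0.02397762  0.06418912  0.05528977]<stdin>:7: RuntimeWarning: Mean of empty slice.
  ret = um.true_divide(
Traceback (most recent call last):
ValueError: zero-size array to reduction operation minimum which has no identity
```

Component 2 (the disc, centre 272,217) is the right one.

```bash
python3 - <<'E'
from h import *
from scipy.optimize import brentq
f=np.load('scene2.npz');p,d=f['p'],f['d'];m=manip.camera_model('scene');R,c=box();B=(cloud(d,m)-c)@R
w=(p.min(2)>150)
w[:205]=0;w[221:]=0;w[:,:265]=0;w[:,280:]=0
print('white z',np.sort(B[w][:,2])[::8].round(4), w.sum())
t=w&(abs(B[...,2]-.02)<.004);print(t.sum(),B[t].mean(0),(B[t].min(0)+B[t].max(0))/2, np.ptp(B[t],axis=0))
print('proj',proj((R@np.array([[-.02,0,.02],[-.03,0,.02],[-.04,0,.02],[-.087,.065,.075],[-.087,-.065,.075]]).T).T+c,m))
for mx in (-.04,-.03,-.02,-.01,0,.01):
    a=brentq(miss,.55,1.3,args=(mx,));print(mx,a,(miss(a+.01,mx))*1000)
print(lidangle('scene',(p,d)),lidangle('side'))
E
```

```text
white z [0.0063 0.0076 0.0081 0.0084 0.0087 0.0089 0.009  0.0094 0.0098 0.0099
 0.0101 0.0103 0.0106 0.0108 0.011  0.0113 0.0118 0.012  0.0126 0.0141
 0.0168 0.0186 0.0195 0.0208 0.0212 0.0216 0.0736] 211
47 [0.0083444  0.00085147 0.01989745] [0.00856944 0.00052323 0.01957923] [0.02277316 0.0236209  0.00601103]
proj [[280.84527953 219.82091257]
 [284.03404421 220.89421157]
 [287.24144362 221.97397096]
 [288.6877259  228.3333221 ]
 [312.94050672 196.94004548]]
-0.04 1.050608487059339 2.2294462587854613
-0.03 1.0085284418328666 2.000810463891563
-0.02 0.9591120374829875 1.7651684184218919
-0.01 0.9001291293202583 1.5192288845399111
0 0.8280895918184894 1.2568841017701684
0.01 0.736625035026566 0.9646195204339527
(np.int64(526), np.int64(236), [np.float64(0.759887263271065)], np.float64(-0.7617780367177497)) (np.int64(3139), np.int64(2600), [np.float64(0.75229578482699)], np.float64(-0.7543026430027893))
```

```bash
python3 - <<'E'
from h import *
R,c=box();o=manip.get_obs();print(o['clock'],o['ft_force'],grasp_box())
for n in ['wrist','side','scene']:
    m=manip.camera_model(n);p,d=manip.camera(n);np.savez(n+'3.npz',p=p,d=d)
    B=(cloud(d,m,wristT(o,m) if n=='wrist' else None)-c)@R
    V=B-[.085,0,.075]
    for a in [.78]:
        s=-V[...,0]*np.cos(a)+V[...,2]*np.sin(a);h=V[...,0]*np.sin(a)+V[...,2]*np.cos(a)
    k=(abs(V[...,1])<.06)&(s>.03)&(s<.17)&(abs(h-.012)<.012)
    A=np.c_[s[k],h[k]];w=np.polyfit(*A.T,1)
    for _ in range(5):
        g=abs(np.polyval(w,A[:,0])-A[:,1])<.003;w=np.polyfit(*A[g].T,1)
    print(n,'lid',g.sum(),'slope a',.78+np.arctan(w[0]),'offset at hinge mm',w[1]*1e3,'s range',A[g][:,0].min(),A[g][:,0].max(), 'a thru hinge',.78+np.median(A[g][:,1]-.012)/np.median(A[g][:,0]))
    q=(abs(V[...,1])<.008)&(abs(s-.12)<.02)&(h>.035)&(h<.065)
    if q.any():print('  knob s',s[q].min(),s[q].max(),'h',h[q].min(),h[q].max(),q.sum())
cv2.imwrite('pics/w3.png',np.load('wrist3.npz')['p'][:,:,::-1])
E
```

```text
8.975 [-3.1407148  -0.04322415 -2.34183125] [0.03282933 0.00030059 0.19734527]
wrist lid 24763 slope a 0.7560565270477728 offset at hinge mm 10.958316290146083 s range 0.030001228206194934 0.16999645700137145 a thru hinge 0.7429562316616718
  knob s 0.1046692316999897 0.13984518220542763 h 0.03911945842435488 0.06491046124056954 2046
side lid 3126 slope a 0.7564744694803643 offset at hinge mm 11.591436389528647 s range 0.030027582500847326 0.16978220746797767 a thru hinge 0.750654467559551
  knob s 0.105101650763737 0.13893209788750233 h 0.041535196812593794 0.0644781606138109 108
scene lid 279 slope a 0.7564300698382138 offset at hinge mm 12.212677980004882 s range 0.031000416929442345 0.16993913190356363 a thru hinge 0.7594244681256078
  knob s 0.12252207208891328 0.1397178949247523 h 0.035155762499519176 0.06347468575700695 40
```

View pics/w3.png

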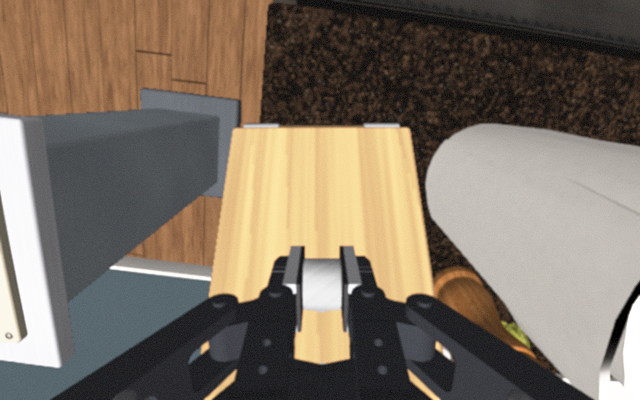

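```bash
python3 -m pendant '{"offset":[[0,0,0],[0,0,0],[0,0,0],[0,0,0],[0,0,0],[0,0,0]],"turn":[[0,0,0],[0,0,0],[0,0,0],[0,0,0],[0,0,0],[0,0,0]]}'
python3 - <<'E'
from h import *
for i in range(3):
    s=manip.camera('side');o=manip.get_obs();print(o['clock'],grasp_box().round(5),abs(o['joint_velocities']).max(),lidangle('side',s))
p,d=manip.camera('scene');R,c=box();B=(cloud(d,manip.camera_model('scene'))-c)@R
k=(abs(B[...,2]-.125)<.014)&(abs(B[...,0]+.11)<.04)&(abs(B[...,1]+.01)<.05);print('peg',B[k].min(0),B[k].max(0))
print([miss(a,x)*1e3 for a in(.745,.76) for x in (.008,.011)])
E
```

```text
clock: 9.88
position: [0.4575, 0.1369, 0.1787]
ee_rot: [-0.706, -0.045, 0.044, 0.706]
ft_force: [-4.4, 0.1, -2.3]
grip_width: 0.194
9.925 [0.03281 0.00027 0.19736] 0.001330236538056001 (np.int64(3135), np.int64(2592), [np.float64(0.7520648323795722)], np.float64(-0.7539505879895223))
9.975 [0.03279 0.0003  0.19734] 0.0013716518226019195 (np.int64(3128), np.int64(2591), [np.float64(0.7519223864351455)], np.float64(-0.7558816257130658))
10.025 [0.03281 0.00029 0.19732] 0.0016026377797820385 (np.int64(3135), np.int64(2590), [np.float64(0.7522469779258304)], np.float64(-0.7531957150810509))
peg [-0.10396223 -0.04175274  0.11200831] [-0.09394619 -0.02876284  0.13846439]
[np.float64(-1.1877715723360924), np.float64(1.8024416837933415), np.float64(0.30672224253323627), np.float64(3.302852674459988)]
```

Everything is still, with a predicted miss of about -1 to +3 mm, so I'm handing in.

```bash
python3 -c "
from workcell import manip
print(manip.hand_in())"
```

```text
the job is handed in; nothing more can be done
None
```

I swung the hasp off while the lid was shut, to about 1.57 rad by the peg's position. Then I pinched the knob, raised the lid to about 0.755 rad and handed the job in at about 10 s, still gripping it.

**Lid angle:** All three cameras gave a lid slope of 0.756 rad. The gripper's position suggested about 0.80 rad. I trusted the cameras and did not find the cause of the difference. If 0.80 were right, the miss would be about 5–7 mm, still just inside the 7.5 mm limit.

**Marker:** It lies at box x of about 8–11 mm, seen directly by the scene camera. That needs a lid angle of about 0.73–0.755 rad, so the predicted miss is about -1 to +3 mm.

**Steadiness and bystanders:** Over the last readings the arm and lid were still and the fingers stayed closed on the knob (grip set to 60 N). I did not re-measure the pepper mill, salt shaker and lemon at the end, but the moves stayed clear of them.

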